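# Pack the long drill bit and hold its tube up level

## Task

Take the longest of the three drill bits out of the wooden stand and slide it tip first, all the way down, into the square storage tube standing in the other wooden block. Then draw the tube up out of its block with the bit inside, lay it over to about level without losing the bit and finish holding it still like that in the gripper, the whole tube at least 20 cm above the bench top, so that the storekeeper can check it. Do not upset the other bits, the battery pack or the tape measure.

Things in the scene. Friction and masses are not known exactly. Their poses are not given: they have to be found in the camera images.
- long_bit: the longest of three steel drill bits, upright in the bit stand, tip down: 140 mm long, fluted body 14 mm across, plain round shank 10 mm across in the top 45 mm; origin at the centre of its tip end, z axis along the bit towards the shank; about 0.14 kg. Fully home in the tube it sticks out 25 mm past the mouth, and is loose: it can slide out
- long_bit_tip (a point): centre of the long bit's tip end (flat 10 mm across, widening to 14 mm over 5 mm)
- long_bit_top (a point): centre of the long bit's shank end, 140 mm from the tip
- middle_bit: the second longest of three steel drill bits, upright in the bit stand, tip down: 100 mm long, fluted body 14 mm across, plain round shank 10 mm across in the top 45 mm; origin at the centre of its tip end, z axis along the bit towards the shank; to be left alone
- short_bit: the shortest of three steel drill bits, upright in the bit stand, tip down: 80 mm long, fluted body 14 mm across, plain round shank 10 mm across in the top 45 mm; origin at the centre of its tip end, z axis along the bit towards the shank; to be left alone
- bit_stand: fixed wooden block, 60 x 180 x 52 mm high, three holes 17 mm across and 40 mm deep in a row along its y axis at -60, 0 and +60 mm, a bit in each, in any order; origin at the centre of its underside
- tube: loose grey square plastic tube, 26 x 26 mm outside, bore 19 x 19 mm, 120 mm long, open at the top, floor 5 mm thick; stands mouth up in the tube rack, 80 mm of it above the block; mass about 0.06 kg; origin at the centre of its underside (foot), z axis along the tube to the mouth, x and y square to its sides
- tube_mouth (a point): centre of the tube's open end, 120 mm from the foot
- tube_foot (a point): centre of the tube's closed end (underside)
- tube_rack: fixed wooden block, 90 x 90 x 52 mm high, with one square hole 29 x 29 mm, 40 mm deep in its middle in which the tube stands; origin at the centre of its underside
- battery: black power-tool battery pack lying on the bench, 75 x 110 x 68 mm high, to be left alone; origin at the centre of its underside
- tape: tape measure in a grey case standing on the bench, 70 x 46 x 66 mm high, to be left alone; origin at the centre of its underside
There are look-alikes about, which are no part of the job. Of the things shaped like the tube, the grey one is meant.

How it is judged:
On the way, in this order (a step that is already met when the one before it is completed fails the run):
1. the long bit is all the way down in the tube, the tube still standing in its block (z of long_bit_tip in the frame of tube below 0.01 m and x of long_bit_tip in the frame of tube between -0.012 and 0.012 m and y of long_bit_tip in the frame of tube between -0.012 and 0.012 m and x of long_bit_top in the frame of tube between -0.012 and 0.012 m and y of long_bit_top in the frame of tube between -0.012 and 0.012 m and z of tube_foot in the frame of tube_rack below 0.022 m and angle between tube's own z axis and vertical below 0.2 rad), for 0.2 s.
2. the tube is drawn clear of its block in the gripper with the bit inside (z of long_bit_tip in the frame of tube below 0.02 m and x of long_bit_tip in the frame of tube between -0.012 and 0.012 m and y of long_bit_tip in the frame of tube between -0.012 and 0.012 m and x of long_bit_top in the frame of tube between -0.012 and 0.012 m and y of long_bit_top in the frame of tube between -0.012 and 0.012 m and z of tube_foot in the frame of tube_rack above 0.06 m and contact force between the fingers and tube above 1 N), for 0.1 s.
At the end, for the whole second after the job is handed in: The gripper still holds the tube (finger force over 1 N), at rest and touching neither block, level within 25 degrees, both its ends more than 0.18 m above the bench, and the long bit is inside it, its tip within 15 mm of the tube's floor (z of long_bit_tip in the frame of tube below 0.02 m and x of long_bit_tip in the frame of tube between -0.012 and 0.012 m and y of long_bit_tip in the frame of tube between -0.012 and 0.012 m and x of long_bit_top in the frame of tube between -0.012 and 0.012 m and y of long_bit_top in the frame of tube between -0.012 and 0.012 m and contact force between the fingers and tube above 1 N and contact force between tube and tube_rack below 0.05 N and contact force between tube and bit_stand below 0.05 N and height (world z) of each of tube_foot, tube_mouth above 0.18 m and angle between tube's own z axis and vertical between 1.135 and 2.007 rad and linear speed of tube below 0.03 m/s); the arm keeps its last pose, push and grip.
It fails at once if the middle bit is disturbed (moved over 25 mm or tipped over 20 degrees) (distance of middle_bit from where it was at the start of the episode above 0.025 m or angle between middle_bit's own z axis and vertical above 0.35 rad).
It fails at once if the short bit is disturbed (moved over 25 mm or tipped over 20 degrees) (distance of short_bit from where it was at the start of the episode above 0.025 m or angle between short_bit's own z axis and vertical above 0.35 rad).
It fails at once if the battery is disturbed (moved over 25 mm or tipped over 20 degrees) (distance of battery from where it was at the start of the episode above 0.025 m or angle between battery's own z axis and vertical above 0.35 rad).
It fails at once if the tape is disturbed (moved over 25 mm or tipped over 20 degrees) (distance of tape from where it was at the start of the episode above 0.025 m or angle between tape's own z axis and vertical above 0.35 rad).
It also fails if it takes over 64 s, if anything falls off the work surface, if the arm or the gripper's body presses on something with over 40 N, if the wrist force passes 120 N, or if a joint passes its speed limit or range.

## Robot

A 6-joint arm with a two-finger parallel gripper is mounted at the origin on the work surface. World frame = base frame: x ahead of the robot, y to its left, z up, the work surface at z = 0. Lengths are in m, angles in rad, forces in N, time in s.
With the tool pointing down it reaches from about 0.275 to 1 m from the base axis. Payload 8.4 kg.
Tool frame: the origin (TCP) lies midway between the tips of the shut fingers; the grasp point (between the pads) lies 19 mm behind it; z points along the fingers, y is the direction in which the jaws open and shut (so a half turn about z gives the same grasp; the last joint's range is limited). The gripper opens to 85 mm and grips with 20 to 120 N. Pads are 22 mm wide; open, the fingers measure 114 mm over their backs; the gripper's body (76 mm by 85 mm) begins 54 mm behind the grasp point. The pads swing forward as they close: fully open they stand 13 mm farther back than shut.
Start: joints at [1.185, 0.353, 1.633, -0, 1.155, -0.002], TCP at [0.234, 0.58, 0.231] pointing down, gripper open.
Joint ranges: [-2.63, 2.63], [-0.92, 2.1], [0.06, 2.66], [-1.3, 4.44], [0, 2.69], [-3.02, 3.02]. Speed limits (rad/s): [2.22, 2.22, 2.79, 3.14, 3.14, 3.14].

## Interface

Orientations are given as [roll, pitch, yaw] about the fixed x, y, z axes, in that order (R = Rz(yaw) Ry(pitch) Rx(roll)).
In Python, from workcell import robot gives the robot as it stands. The module is installed in compiled form; this text tells all that it offers.
- The arm moves only by the tool drive_tool, never from a script. Its arguments are lists of equal length, an entry for each row: "offset": the shift along the tool's x, y, z in m, a list of three; "rotation": the turn, a rotation vector about the tool's x, y, z in degrees, a list of three; "hand": the gripper's target within -1 to 1 (fully open at 1, half-way at 0, shut at -1). A call has 1 to 10 rows; each row is the pose to reach, as a shift and turn from the pose commanded when the call began, along the tool's axes at that moment; what a row does not reach only later rows make up. A row lasts 1/8 s, in which the tool goes at most 62.5 mm and 10.7 degrees, less where a joint would pass 70% of its speed; a pose out of reach is approached as far as the arm can. A call with a gripper value outside its range is refused whole. The fingers move at their own pace and stop on an object; "grip_force" is the grip in N (left out, the last holds). Time passes only in rows, so rows that repeat a pose let the fingers close. It gives the time, the measured TCP pose, the force and the opening at its end, in the units of the state.
- robot.get_obs(): the state, without advancing time (a new reading comes with each control period).
- robot.capture(name): name is "scene" or "top" or "wrist"; returns (picture, depth): 420x560x3 uint8, red, green, blue; 420x560 float32, m along the optical axis (not along the pixel's ray), 0 where there is no reading.
- robot.camera_model(name): a dict with "fx", "fy", "cx", "cy" (pixels), "k1" (the pictures are not rectified: a ray, as slopes to the right and down, at radius r is drawn at 1 + k1 r^2 times it, then the intrinsics apply), "R" (3x3) and "t" (3): a world point X has camera coordinates R X + t. Camera axes: x right, y down, z forward; pixel columns grow to the right and rows downward; lengths in m; the calibration is good to about 2 mm. A picture is of the moment at which its call begins: read the wrist's pose just before it. camera_model takes no time and is no camera call; for the wrist camera it gives the pose at the moment of the call.
- robot.job_done(): hands the job in, once; it reports no verdict.
Trained networks look in the newest picture that a camera, given by its name, has taken for a name from the list of things; names that differ only in an ending like _2 or _b are one class to them, and where a whole thing is asked for, a point or a joint stands for the part that bears it (a point fixed in the world has none). Each returns a list of dicts, best first, with "confidence" (0 to 1); they miss things now and then, are a little off and sometimes report something else, mostly with a low value. They report only what shows in the picture. A call takes as long as a camera call. They do not tell look-alikes from the thing itself.
- robot.recognise(camera, query): "bbox" ([left, top, right, bottom] in pixels, round what is visible of it).
- robot.masks_of(camera, query): "region" (420x560 bool, what is visible of it) and "bbox" ([left, top, right, bottom] in pixels, round what is visible of it).
- robot.pinpoint(camera, query): "pixel" ([column, row] in pixels: a listed point, or the origin of a listed thing).
The state is a dict: "clock": time; "qpos": joint angles; "dq": joint speeds; "tau": joint torques, N m; "eef_pos": TCP position; "ee_rot": TCP orientation; "wrist_force": force on the tool from outside, world axes, zero at the start; "ft_torque": the same for the moment, N m; "finger_gap": finger opening in m.
Only numpy, scipy, OpenCV 4.12 (cv2) and the standard library are available. Lean on these libraries where they do the work, as an engineer would, in place of code of your own. Each camera call takes 0.05 s, during which the arm holds its last target. There are 200 camera calls.

## Working session

There is one attempt and no reset: what is moved stays moved. The work goes in short steps, Python scripts to look and compute and a tool call to move; the robot and the scene stay as the last step left them, time stands still between calls to the robot, and variables do not carry over. Pictures are saved under pics/ and viewed, about 8 in all and at most 12, crops included, and the job is handed in when it is done.

Besides the shell and the picture viewer there is one more tool, called after "Call:" by a JSON object that holds its "method" and its "body". drive_tool: Moves the arm, as the interface text tells. Its arguments: {"type":"object","properties":{"offset":{"type":"array","items":{"type":"array","items":{"type":"number"}}},"rotation":{"type":"array","items":{"type":"array","items":{"type":"number"}}},"hand":{"type":"array","items":{"type":"number"}},"grip_force":{"type":"number"}},"required":["offset","rotation","hand"]}

```bash
mkdir -p pics; cat > h.py <<'E'
import numpy as np, cv2
from workcell import robot
from scipy.spatial.transform import Rotation as Rot
def cloud(cam,d):
    m=robot.camera_model(cam); h,w=d.shape
    K=np.array([[m['fx'],0,m['cx']],[0,m['fy'],m['cy']],[0,0,1.]])
    u,v=np.meshgrid(np.arange(w),np.arange(h))
    p=cv2.undistortPoints(np.stack([u,v],-1).reshape(-1,1,2).astype(float),K,np.array([m['k1'],0,0,0.])).reshape(h,w,2)
    X=np.dstack([p*d[...,None],d]); R=np.array(m['R']); t=np.array(m['t'])
    W=(X-t)@R; W[d==0]=np.nan
    return W
def save(n,im): cv2.imwrite('pics/'+n,im[...,::-1])
E
python3 - <<'E'
from h import *
o=robot.get_obs(); print(o)
ims=[]
for c in ['scene','top']:
    im,d=robot.capture(c); W=cloud(c,d); np.savez(c+'.npz',im=im,d=d,W=W); save(c+'.png',im)
    for q in ['long_bit','middle_bit','short_bit','bit_stand','tube','tube_rack','battery','tape']:
        for r in robot.masks_of(c,q):
            if r['confidence']<.25: continue
            P=W[r['region']]; P=P[~np.isnan(P[:,0])]
            if len(P)==0: print(c,q,r['bbox'],'nodepth');continue
            print(c,q,round(r['confidence'],2),np.round(r['bbox']),np.round(np.median(P,0),3),'lo',np.round(np.percentile(P,3,0),3),'hi',np.round(np.percentile(P,97,0),3), im[r['region']].mean(0).round())
E
```

```text
{'clock': 0.0, 'qpos': array([ 1.18457367e+00,  3.53651262e-01,  1.63415574e+00, -1.01509337e-05,
        1.15519568e+00, -2.43994010e-03]), 'dq': array([ 1.50459495e-03,  1.20156383e-03, -1.14881838e-03, -1.06036915e-03,
        2.05009397e-03, -9.49582983e-05]), 'tau': array([-4.80435236e-03, -6.05238318e+01, -3.42058361e+01, -2.95531117e-04,
        9.15739074e-03, -5.19711740e-07]), 'eef_pos': array([0.23386152, 0.57907191, 0.23055049]), 'ee_rot': array([-3.14018260e+00,  5.84061713e-06,  2.75781404e+00]), 'wrist_force': array([-0.09824659,  0.84755493, -0.46195889]), 'ft_torque': array([-0.00716261,  0.01486632,  0.04469434]), 'finger_gap': 0.08560713381862671}
scene long_bit 0.49 [365. 244. 378. 287.] [0.547 0.194 0.101] lo [0.54  0.187 0.053] hi [0.551 0.198 0.153] [52. 48. 42.]
scene middle_bit 0.74 [400. 313. 414. 342.] [0.586 0.306 0.082] lo [0.58  0.3   0.055] hi [0.59  0.31  0.114] [53. 50. 45.]
scene middle_bit 0.49 [241. 317. 318. 395.] [0.767 0.192 0.047] lo [0.721 0.128 0.01 ] hi [0.794 0.232 0.07 ] [25. 25. 23.]
scene short_bit 0.53 [384. 295. 389. 312.] [0.566 0.25 
[... 1992 characters left out ...]
148  0.082] lo [ 0.367 -0.165 -0.   ] hi [ 0.396 -0.133  0.122] [77. 31. 20.]
top tube 0.53 [325. 217. 348. 236.] [ 0.566 -0.152  0.09 ] lo [ 0.552 -0.166  0.017] hi [ 0.582 -0.137  0.122] [60. 10.  6.]
top tube 0.52 [341. 255. 362. 274.] [ 0.477 -0.182  0.109] lo [ 0.462 -0.194  0.035] hi [ 0.495 -0.164  0.135] [57. 49. 40.]
top tube_rack 0.6 [324. 247. 366. 283.] [ 0.474 -0.17   0.052] lo [ 0.434 -0.22   0.021] hi [ 0.518 -0.133  0.055] [86. 56. 29.]
top battery 0.62 [168. 133. 220. 170.] [0.743 0.174 0.049] lo [0.714 0.125 0.015] hi [0.783 0.228 0.069] [22. 21. 19.]
top tape 0.72 [347. 131. 377. 174.] [ 0.748 -0.231  0.064] lo [ 0.719 -0.257  0.008] hi [ 0.785 -0.208  0.069] [48. 48. 45.]
```

```bash
python3 - <<'E'
from h import *
a=np.load('scene.npz');b=np.load('top.npz')
im=np.hstack([cv2.resize(a['im'][110:400,120:440],(400,362)),cv2.resize(b['im'][120:340,100:400],(400,293))[:,:] if 0 else cv2.copyMakeBorder(cv2.resize(b['im'][120:340,100:400],(400,293)),0,69,0,0,cv2.BORDER_CONSTANT)])
save('both.png',im)
print('scale scene 1.25 off(120,110); top 1.333 off(100,120)+400')
for n,s in (('scene',a),('top',b)):
    W=s['W']
    for nm,c,z0,z1,r in [('long',(.547,.194),.06,.145,.025),('longtop',(.547,.194),.147,.156,.025),('mid',(.584,.305),.06,.108,.025),('midtop',(.584,.305),.11,.116,.025),('short',(.564,.249),.058,.088,.02),('shorttop',(.564,.249),.0905,.097,.02),('tubetop',(.475,-.178),.129,.137,.03),('redA',(.38,-.15),.115,.125,.03),('redB',(.567,-.152),.115,.125,.03)]:
        P=W[(np.hypot(W[...,0]-c[0],W[...,1]-c[1])<r)&(W[...,2]>z0)&(W[...,2]<z1)]
        if len(P)<3: print(n,nm,len(P));continue
        rect=cv2.minAreaRect(P[:,:2].astype(np.float32)*1000)
        print(n,nm,len(P),P.mean(0).round(4),P.min(0).round(3),P.max(0).round(3),np.round(rect[0],1),np.round(rect[1],1),round(rect[2],1))
    for nm,c in (('stand',(.565,.25)),('rack',(.475,-.178))):
        P=W[(np.hypot(W[...,0]-c[0],W[...,1]-c[1])<.11)&(W[...,2]>.047)&(W[...,2]<.057)]
        print(n,nm,len(P),cv2.minAreaRect(P[:,:2].astype(np.float32)*1000),P[:,2].mean())
    m=robot.camera_model(n);print('campos',-np.array(m['R']).T@m['t'])
E
```

```text
scale scene 1.25 off(120,110); top 1.333 off(100,120)+400
scene long 235 [0.5465 0.1937 0.0994] [0.536 0.183 0.06 ] [0.552 0.199 0.144] [544.7 192.3] [13.7 14.1] 27.1
scene longtop 33 [0.5445 0.192  0.1516] [0.539 0.186 0.147] [0.549 0.196 0.155] [544.  191.4] [9.5 8.9] 42.2
scene mid 130 [0.5857 0.3059 0.0819] [0.579 0.298 0.06 ] [0.59  0.311 0.108] [585.2 305.1] [10.5 12.8] 16.5
scene midtop 27 [0.5829 0.3044 0.1129] [0.577 0.299 0.11 ] [0.587 0.309 0.115] [582.8 304.3] [9.7 9.6] 54.6
scene short 66 [0.5655 0.2495 0.0729] [0.56  0.243 0.058] [0.568 0.254 0.087] [565.1 248.7] [ 7.  10.1] 23.1
scene shorttop 26 [0.564  0.2481 0.0924] [0.558 0.243 0.091] [0.569 0.254 0.095] [563.7 247.8] [10.2  8.5] 36.6
scene tubetop 90 [ 0.4742 -0.1777  0.1325] [ 0.46  -0.193  0.129] [ 0.488 -0.164  0.136] [ 473.7 -178.5] [29.5 27.6] 87.5
scene redA 93 [ 0.3807 -0.1493  0.1195] [ 0.363 -0.168  0.115] [ 0.4   -0.133  0.124] [ 380.3 -151.3] [32.1 28.1] 64.8
scene redB 98 [ 0.5692 -0.1546  0.1196] [ 0.552 -0.173  0.115] [ 0.585 -0.137  0.124] [ 568.9 -154.7] [29. 26.] 59.7
scene stand 2666 ((562.838073
[... 892 characters left out ...]
[564.8 249.7] [8.5 7.7] 50.1
top tubetop 87 [ 0.4758 -0.1771  0.1324] [ 0.463 -0.19   0.129] [ 0.488 -0.164  0.136] [ 475.7 -177.3] [26.  25.1] 89.5
top redA 76 [ 0.3812 -0.1481  0.1199] [ 0.365 -0.167  0.116] [ 0.398 -0.133  0.123] [ 380.6 -149.4] [25.3 26.2] 59.5
top redB 80 [ 0.5681 -0.1536  0.1201] [ 0.551 -0.17   0.115] [ 0.585 -0.137  0.125] [ 568.5 -153.6] [26.  26.4] 60.1
top stand 1747 ((564.0745239257812, 250.36102294921875), (181.9605712890625, 60.38414764404297), 71.31715393066406) 0.052274120994728696
top rack 1371 ((474.1388854980469, -177.84774780273438), (211.80908203125, 91.13813018798828), 0.19525684416294098) 0.05220284471712324
campos [ 0.44037018 -0.01604711  1.02214175]
```

View pics/both.png

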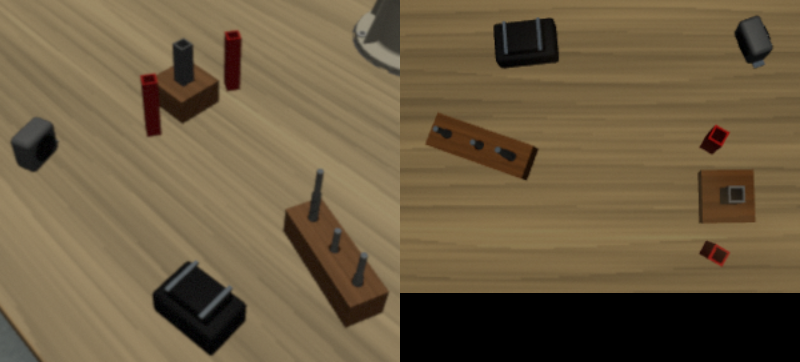

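The scene shows three bits: long at scene pixel ~(372,265), short ~(386,303), middle ~(407,328). The tallest, and so the target, is at about (0.544, 0.192), top z 0.152. Three things are tube-shaped: grey in the block at scene (266,160), red at (241,193) and red at (307,159). The grey one, at (0.475, -0.178), is the one meant. This picture served as the close check.

```bash
cat >> h.py <<'E'
def goal(pos,R=None):
    """offset & rotvec (deg) in present tool axes to reach world pos / orientation R"""
    o=robot.get_obs(); R0=Rot.from_euler('xyz',o['ee_rot'])
    off=R0.inv().apply(np.array(pos)-o['eef_pos'])
    rv=np.zeros(3) if R is None else (R0.inv()*R).as_rotvec(degrees=True)
    print('clock',o['clock'],'offset',off.round(4),'rot',rv.round(2),'gap',round(o['finger_gap'],4),'F',o['wrist_force'].round(1)); return off,rv
def down(jaw): # tool down, tool y along world angle jaw (deg)
    return Rot.from_euler('xyz',[180,0,jaw+90],degrees=True)
E
python3 - <<'E'
from h import *
goal([.544,.192,.20],down(-19))
E
```

```text
clock 0.9 offset [-0.4325 -0.2433  0.0313] rot [ 0.   -0.   87.01] gap 0.0855 F [ 0.   0.3 -0.2]
```

Call:
{"method": "drive_tool", "body": {"offset": [[-0.048,-0.027,0.0],[-0.096,-0.054,0.0],[-0.144,-0.081,0.0],[-0.192,-0.108,0.0],[-0.24,-0.135,0.0],[-0.288,-0.162,0.005],[-0.336,-0.189,0.01],[-0.384,-0.216,0.02],[-0.4325,-0.2433,0.031],[-0.4325,-0.2433,0.031]], "rotation": [[0,0,9.5],[0,0,19],[0,0,28.5],[0,0,38],[0,0,47.5],[0,0,57],[0,0,66.5],[0,0,77],[0,0,87],[0,0,87]], "hand": [1,1,1,1,0.5,0.2,0,0,0,0], "grip_force": 60}}

```text
clock: 2.15
eef_pos: [0.5455, 0.189, 0.1995]
ee_rot: [-3.141, 0.001, 1.233]
wrist_force: [-0.5, 0.3, -0.2]
finger_gap: 0.0429
```

```bash
python3 - <<'E'
from h import *
im,d=robot.capture('wrist'); W=cloud('wrist',d); save('w1.png',im)
for q in ['long_bit_top']:
    for r in robot.pinpoint('wrist',q)[:3]: print(q,r)
P=W[(np.hypot(W[...,0]-.544,W[...,1]-.192)<.03)&(W[...,2]>.145)&(W[...,2]<.157)]
print(len(P),P.mean(0) if len(P) else '', [cv2.minAreaRect(P[:,:2].astype(np.float32)*1000)] if len(P)>2 else '')
goal([.544,.192,.123],down(-19))
E
```

```text
long_bit_top {'pixel': [276.6, 225.6], 'confidence': 0.89}
long_bit_top {'pixel': [277.7, 185.7], 'confidence': 0.66}
187 [0.54194072 0.19398938 0.15145553] [((541.6832885742188, 193.41558837890625), (9.761015892028809, 9.417529106140137), 87.35832214355469)]
clock 2.25 offset [ 0.0004 -0.      0.0771] rot [-0.04  0.01 -0.02] gap 0.0429 F [ 0.2  0.4 -0.3]
```

View pics/w1.png

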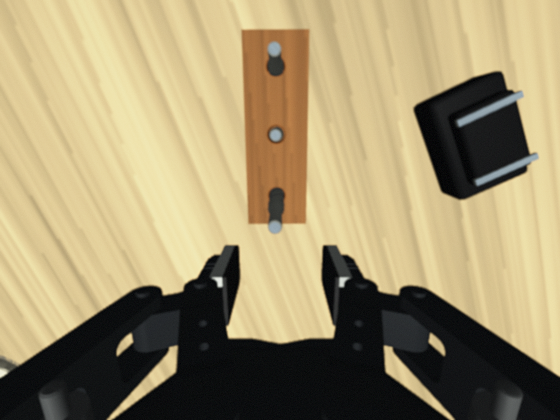

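The long bit's top is at (276,227), centred between the fingers; short and middle bits are behind it at (276,135) and (275,50). Descending and gripping.

Call:
{"method": "drive_tool", "body": {"offset": [[0.001,0.0,0.03],[0.001,0.0,0.06],[0.001,-0.001,0.078],[0.001,-0.001,0.078],[0.001,-0.001,0.078],[0.001,-0.001,0.078],[0.001,-0.001,0.078],[0.001,-0.001,0.078]], "rotation": [[0,0,0],[0,0,0],[0,0,0],[0,0,0],[0,0,0],[0,0,0],[0,0,0],[0,0,0]], "hand": [0,0,0,0,-1,-1,-1,-1], "grip_force": 60}}

```text
clock: 3.25
eef_pos: [0.5441, 0.1936, 0.1236]
ee_rot: [3.14, -0.001, 1.239]
wrist_force: [-1.8, 0.9, 6.7]
finger_gap: 0.0074
```

Call:
{"method": "drive_tool", "body": {"offset": [[0,0,0],[0,0,-0.01],[0,0,-0.03],[0,0,-0.055],[0,0,-0.085],[0,0,-0.115],[0,0,-0.14],[0,0,-0.15],[0,0,-0.15]], "rotation": [[0,0,0],[0,0,0],[0,0,0],[0,0,0],[0,0,0],[0,0,0],[0,0,0],[0,0,0],[0,0,0]], "hand": [-1,-1,-1,-1,-1,-1,-1,-1,-1]}}

```text
clock: 4.38
eef_pos: [0.5434, 0.1932, 0.2726]
ee_rot: [3.141, -0.0, 1.239]
wrist_force: [-0.8, -0.6, -1.1]
finger_gap: 0.007
```

```bash
python3 - <<'E'
from h import *
goal([.475,-.178,.29],down(0))
E
```

```text
clock 4.375 offset [-0.3733  0.0561 -0.0175] rot [  0.04  -0.02 -18.99] gap 0.007 F [-0.8 -0.6 -1.1]
```

Call:
{"method": "drive_tool", "body": {"offset": [[-0.02,0.003,-0.01],[-0.06,0.009,-0.0175],[-0.105,0.016,-0.0175],[-0.15,0.0225,-0.0175],[-0.2,0.03,-0.0175],[-0.25,0.0375,-0.0175],[-0.3,0.045,-0.0175],[-0.345,0.052,-0.0175],[-0.3733,0.0561,-0.0175],[-0.3733,0.0561,-0.0175]], "rotation": [[0,0,-2],[0,0,-4],[0,0,-6],[0,0,-8],[0,0,-10],[0,0,-12],[0,0,-14],[0,0,-17],[0,0,-19],[0,0,-19]], "hand": [-1,-1,-1,-1,-1,-1,-1,-1,-1,-1]}}

```text
clock: 5.62
eef_pos: [0.4739, -0.1794, 0.2884]
ee_rot: [-3.139, -0.0, 1.568]
wrist_force: [-0.6, 0.2, -0.7]
finger_gap: 0.0073
```

```bash
cat > meas.py <<'E'
from h import *
import sys
o=robot.get_obs(); x,y,z=o['eef_pos']; print(o['eef_pos'].round(4),o['ee_rot'].round(3))
for c in ['scene','top','wrist']:
    im,d=robot.capture(c); W=cloud(c,d); save(sys.argv[1]+c+'.png',im); np.savez(c+'2.npz',im=im,W=W)
    C=-np.array(robot.camera_model(c)['R']).T@robot.camera_model(c)['t']
    near=np.hypot(W[...,0]-x,W[...,1]-y)
    for lo,hi,r in [(z-.115,z-.10,.02),(z-.095,z-.075,.02),(z-.07,z-.05,.02),(z-.045,z-.035,.02)]:
        P=W[(near<r)&(W[...,2]>lo)&(W[...,2]<hi)]
        if len(P)>4:
            m=P.mean(0); v=m-C; v[2]=0; v/=np.linalg.norm(v)
            print(c,'slab',len(P),m.round(4),'zmin',P[:,2].min().round(4),'axis~',(m+v*.0055)[:2].round(4))
    T=W[(np.hypot(W[...,0]-.475,W[...,1]+.178)<.03)&(W[...,2]>.128)&(W[...,2]<.137)]
    if len(T)>4: print(c,'mouth',len(T),((T.min(0)+T.max(0))/2).round(4),T.max(0)-T.min(0),cv2.minAreaRect(T[:,:2].astype(np.float32)*1000))
    for q in ['long_bit_tip','tube_mouth']:
        for r in robot.pinpoint(c,q)[:2]: print(c,q,np.round(r['pixel']),round(r['confidence'],2))
E
python3 meas.py a
python3 - <<'E'
from h import *
a=cv2.imread('pics/ascene.png')[60:220,200:360]; b=cv2.imread('pics/awrist.png')
cv2.imwrite('pics/a.png',np.hstack([cv2.resize(a,(400,400)),cv2.resize(b,(400,400))]))
E
```

```text
[ 0.4739 -0.1794  0.2884] [-3.139 -0.     1.568]
scene slab 20 [ 0.476  -0.1784  0.1845] zmin 0.1776 axis~ [ 0.4725 -0.1827]
scene slab 59 [ 0.4766 -0.178   0.2038] zmin 0.1935 axis~ [ 0.4731 -0.1823]
scene slab 58 [ 0.4765 -0.1779  0.2287] zmin 0.2188 axis~ [ 0.473  -0.1822]
scene slab 26 [ 0.4768 -0.1781  0.2482] zmin 0.2439 axis~ [ 0.4733 -0.1824]
scene mouth 101 [ 0.4738 -0.1777  0.1319] [0.0295292  0.029729   0.00765038] ((473.7971496582031, -177.70547485351562), (29.80225944519043, 29.41266632080078), 89.62496948242188)
scene long_bit_tip [260. 126.] 0.86
scene long_bit_tip [265. 142.] 0.46
scene tube_mouth [264. 142.] 0.92
scene tube_mouth [304. 136.] 0.83
top slab 17 [ 0.4737 -0.174   0.204 ] zmin 0.1952 axis~ [ 0.4749 -0.1794]
top slab 17 [ 0.4746 -0.1733  0.2287] zmin 0.2192 axis~ [ 0.4757 -0.1787]
top slab 8 [ 0.4748 -0.1728  0.2471] zmin 0.2435 axis~ [ 0.476  -0.1782]
top mouth 70 [ 0.4757 -0.1774  0.1321] [0.02519679 0.02564754 0.0069701 ] ((475.6855773925781, -177.31861877441406), (25.714221954345703, 24.99152374267578), 89.34859466552734)
top long_bit_tip [346. 265.] 0.69
top long_bit_tip [356. 263.] 0.43
top tube_mouth [340. 218.] 0.79
top tube_mouth [338. 307.] 0.69
wrist slab 26 [ 0.4741 -0.1745  0.1857] zmin 0.1825 axis~ [ 0.4741 -0.18  ]
wrist slab 108 [ 0.4746 -0.1744  0.2042] zmin 0.1936 axis~ [ 0.4746 -0.1799]
wrist slab 150 [ 0.4749 -0.1743  0.2291] zmin 0.2185 axis~ [ 0.4749 -0.1798]
wrist slab 96 [ 0.4746 -0.1741  0.2485] zmin 0.2435 axis~ [ 0.4745 -0.1796]
wrist mouth 254 [ 0.4736 -0.1792  0.1312] [0.02534112 0.02602207 0.00641143] ((473.5770263671875, -179.22695922851562), (25.313636779785156, 26.00666618347168), 0.14273487031459808)
wrist long_bit_tip [283. 210.] 0.58
wrist long_bit_tip [280. 180.] 0.27
wrist tube_mouth [278. 197.] 0.87
wrist tube_mouth [192. 168.] 0.8
```

View pics/a.png

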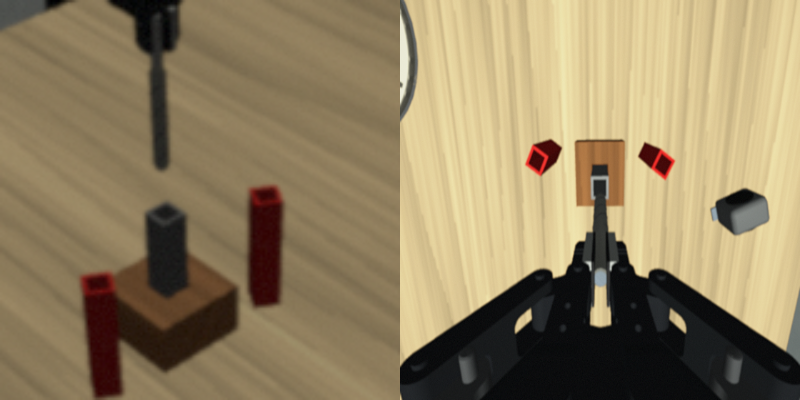

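The scene crop shows the bit hanging nearly upright, tip at scene pixel ~(263,126), above the grey mouth at (266,145); the red tubes are off to either side. The cameras disagree by about 2 mm in y, so I'll lower almost to the mouth and look again.

Call:
{"method": "drive_tool", "body": {"offset": [[0.0015,0.0005,0.01],[0.0015,0.0005,0.025],[0.0015,0.0005,0.038],[0.0015,0.0005,0.038],[0.0015,0.0005,0.038]], "rotation": [[0,0,0],[0,0,0],[0,0,0],[0,0,0],[0,0,0]], "hand": [-1,-1,-1,-1,-1]}}

```text
clock: 6.7
eef_pos: [0.4755, -0.1766, 0.2518]
ee_rot: [-3.142, 0.0, 1.571]
wrist_force: [0.4, -0.0, -2.3]
finger_gap: 0.007
```

```bash
python3 meas.py b
python3 - <<'E'
from h import *
a=cv2.imread('pics/bscene.png')[100:200,230:310]; b=cv2.imread('pics/bwrist.png')[120:270,220:340];c=cv2.imread('pics/btop.png')[240:300,320:368]
cv2.imwrite('pics/b.png',np.hstack([cv2.resize(i,(264,330),interpolation=2) for i in (a,b,c)]))
E
```

```text
[ 0.4755 -0.1766  0.2518] [-3.142  0.     1.571]
scene slab 19 [ 0.4776 -0.1758  0.1477] zmin 0.1409 axis~ [ 0.4741 -0.1801]
scene slab 52 [ 0.478  -0.175   0.1667] zmin 0.1569 axis~ [ 0.4745 -0.1793]
scene slab 50 [ 0.4785 -0.1757  0.1923] zmin 0.1828 axis~ [ 0.475  -0.1799]
scene slab 28 [ 0.4785 -0.1756  0.2114] zmin 0.2068 axis~ [ 0.475  -0.1799]
scene mouth 84 [ 0.4741 -0.1778  0.1322] [0.02902345 0.03049286 0.00817155] ((474.19818115234375, -178.19752502441406), (28.015335083007812, 30.59406852722168), 3.4050681591033936)
scene long_bit_tip [266. 145.] 0.66
scene tube_mouth [240. 171.] 0.91
scene tube_mouth [266. 144.] 0.8
top slab 5 [ 0.4766 -0.1735  0.149 ] zmin 0.1459 axis~ [ 0.4779 -0.1788]
top slab 13 [ 0.4758 -0.1729  0.1679] zmin 0.1595 axis~ [ 0.477  -0.1782]
top slab 10 [ 0.4771 -0.1722  0.1912] zmin 0.1838 axis~ [ 0.4784 -0.1776]
top mouth 54 [ 0.4757 -0.1752  0.1317] [0.0250051  0.02137309 0.00721128] ((475.7215576171875, -175.0796661376953), (21.358280181884766, 24.993480682373047), 89.59605407714844)
top long_bit_tip [162. 235.] 0.55
top long_bit_tip [354. 266.] 0.41
top tube_mouth [337. 220.] 0.75
top tube_mouth [338. 309.] 0.56
wrist slab 30 [ 0.475  -0.1742  0.1486] zmin 0.1449 axis~ [ 0.4749 -0.1797]
wrist slab 105 [ 0.4752 -0.1737  0.1673] zmin 0.1573 axis~ [ 0.4751 -0.1792]
wrist slab 151 [ 0.4755 -0.1737  0.1926] zmin 0.1818 axis~ [ 0.4755 -0.1792]
wrist slab 103 [ 0.4751 -0.1734  0.212 ] zmin 0.2069 axis~ [ 0.4751 -0.1789]
wrist mouth 330 [ 0.4737 -0.1791  0.1308] [0.02532565 0.0266538  0.00559883] ((473.678955078125, -179.128662109375), (25.32817840576172, 26.54543685913086), 0.30194664001464844)
wrist long_bit_tip [282. 208.] 0.9
wrist long_bit_tip [478. 222.] 0.67
wrist tube_mouth [177. 170.] 0.66
wrist tube_mouth [278. 204.] 0.63
```

View pics/b.png

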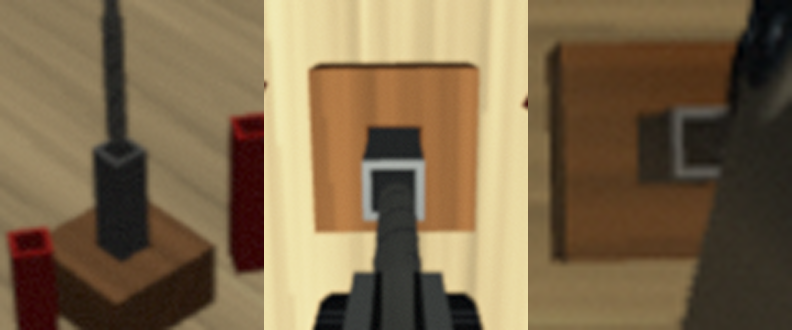

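The wrist crop shows the tip over the bore but about 1 mm to the right of centre. Correcting and entering gently.

Call:
{"method": "drive_tool", "body": {"offset": [[0.0007,-0.0012,0.0],[0.0007,-0.0012,0.005],[0.0007,-0.0012,0.01],[0.0007,-0.0012,0.015],[0.0007,-0.0012,0.02],[0.0007,-0.0012,0.025],[0.0007,-0.0012,0.03],[0.0007,-0.0012,0.03]], "rotation": [[0,0,0],[0,0,0],[0,0,0],[0,0,0],[0,0,0],[0,0,0],[0,0,0],[0,0,0]], "hand": [-1,-1,-1,-1,-1,-1,-1,-1]}}

```text
clock: 8.15
eef_pos: [0.474, -0.1757, 0.2214]
ee_rot: [-3.141, -0.0, 1.571]
wrist_force: [-0.2, 0.8, -1.3]
finger_gap: 0.0076
```

Call:
{"method": "drive_tool", "body": {"offset": [[0,0,0.008],[0,0,0.018],[0,0,0.028],[0,0,0.038],[0,0,0.048],[0,0,0.058],[0,0,0.068],[0,0,0.078],[0,0,0.081],[0,0,0.081]], "rotation": [[0,0,0],[0,0,0],[0,0,0],[0,0,0],[0,0,0],[0,0,0],[0,0,0],[0,0,0],[0,0,0],[0,0,0]], "hand": [-1,-1,-1,-1,-1,-1,-1,-1,-1,-1]}}

```text
clock: 9.4
eef_pos: [0.4742, -0.1758, 0.1406]
ee_rot: [-3.141, -0.0, 1.571]
wrist_force: [1.2, -0.4, -1.8]
finger_gap: 0.0071
```

Free all the way. Opening in place: the bit drops the last ~1 cm.

Call:
{"method": "drive_tool", "body": {"offset": [[0,0,0],[0,0,0],[0,0,0],[0,0,0],[0,0,-0.02],[0,0,-0.05],[0,0,-0.08],[0,0,-0.08]], "rotation": [[0,0,0],[0,0,0],[0,0,0],[0,0,0],[0,0,0],[0,0,0],[0,0,0],[0,0,0]], "hand": [0.2,0.2,0.2,0.2,0.2,0.2,0.2,0.2]}}

```text
clock: 10.4
eef_pos: [0.4756, -0.1763, 0.2229]
ee_rot: [3.137, 0.002, 1.571]
wrist_force: [0.0, 0.2, -0.2]
finger_gap: 0.051
```

```bash
python3 - <<'E'
from h import *
o=[]
for c in ['scene','wrist','top']:
    im,d=robot.capture(c); W=cloud(c,d); o.append(im)
    n=np.hypot(W[...,0]-.475,W[...,1]+.178)
    P=W[(n<.02)&(W[...,2]>.138)&(W[...,2]<.2)]
    print(c,'bit top',len(P),P[:,2].max() if len(P) else '',P.mean(0))
    T=W[(n<.03)&(W[...,2]>.128)&(W[...,2]<.136)]
    if len(T)>4: print(c,'mouth',((T.min(0)+T.max(0))/2).round(4),np.round(cv2.minAreaRect(T[:,:2].astype(np.float32)*1000)[2],1))
save('c.png',np.hstack([cv2.resize(o[0][100:200,230:310],(320,400)),cv2.resize(o[1],(480,400))]))
goal([.4745,-.178,.092],down(0))
E
```

```text
scene bit top 41 0.15947550747149355 [ 0.47633248 -0.17598501  0.15027079]
scene mouth [ 0.4739 -0.1796  0.1318] 89.0
wrist bit top 205 0.1570953978236735 [ 0.47376101 -0.17659187  0.15248657]
wrist mouth [ 0.4731 -0.1786  0.132 ] 89.1
top bit top 2 0.14524603115700896 [ 0.47828313 -0.17317575  0.1439241 ]
top mouth [ 0.4758 -0.1702  0.1322] 84.5
clock 10.55 offset [-0.0025  0.001   0.128 ] rot [-0.06 -0.02  0.01] gap 0.051 F [-0.4  0.1 -0.6]
```

View pics/c.png

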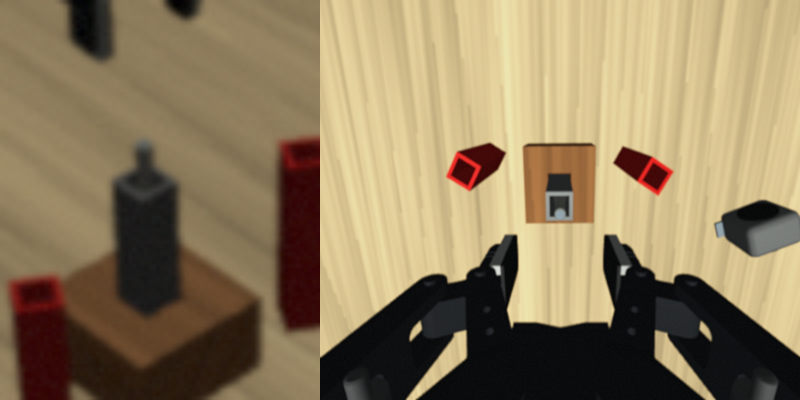

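The bit stands fully home: its top is at z 0.157, 25 mm past the mouth. Now gripping the tube.

Call:
{"method": "drive_tool", "body": {"offset": [[-0.002,-0.0005,0.04],[-0.002,-0.0005,0.08],[-0.002,-0.0005,0.11],[-0.002,-0.0005,0.126],[-0.002,-0.0005,0.126],[-0.002,-0.0005,0.126],[-0.002,-0.0005,0.126],[-0.002,-0.0005,0.126],[-0.002,-0.0005,0.126]], "rotation": [[0,0,0],[0,0,0],[0,0,0],[0,0,0],[0,0,0],[0,0,0],[0,0,0],[0,0,0],[0,0,0]], "hand": [0.2,0.2,0.2,0.2,0.2,-1,-1,-1,-1], "grip_force": 80}}

```text
clock: 11.68
eef_pos: [0.4743, -0.1781, 0.0959]
ee_rot: [3.14, 0.001, 1.571]
wrist_force: [-1.5, 0.5, 7.3]
finger_gap: 0.025
```

Call:
{"method": "drive_tool", "body": {"offset": [[0,0,0],[0,0,-0.01],[0,0,-0.025],[0,0,-0.045],[0,0,-0.07],[0,0,-0.1],[0,0,-0.13],[0,0,-0.16],[0,0,-0.18],[0,0,-0.18]], "rotation": [[0,0,0],[0,0,0],[0,0,0],[0,0,0],[0,0,0],[0,0,0],[0,0,0],[0,0,0],[0,0,0],[0,0,0]], "hand": [-1,-1,-1,-1,-1,-1,-1,-1,-1,-1]}}

```text
clock: 12.92
eef_pos: [0.4746, -0.1781, 0.277]
ee_rot: [3.138, 0.001, 1.571]
wrist_force: [0.1, 0.5, -2.4]
finger_gap: 0.0252
```

```bash
python3 - <<'E'
from h import *
o=robot.get_obs(); print(o['qpos'].round(3)); x,y,z=o['eef_pos']
im,d=robot.capture('scene');W=cloud('scene',d)
P=W[(np.hypot(W[...,0]-x,W[...,1]-y)<.03)&(W[...,2]>.1)&(W[...,2]<z-.015)]
print('tube',P.min(0),P.max(0),'foot-TCP',P[:,2].min()-z); save('d.png',im)
# tool tilted: z 75 deg from down, toward radial direction
q1=o['qpos'][0]
ax=np.array([-np.sin(q1),np.cos(q1),0])  # rotate down->outward : about -tangential
R0=Rot.from_euler('xyz',o['ee_rot'])
for th in (75,):
    R=Rot.from_rotvec(-np.radians(th)*ax)*R0
    print('tool z',R.apply([0,0,1]), 'rot axis in tool',R0.inv().apply(-th*ax).round(2), 'offset for world (0.03 radially in, +.06 up)',R0.inv().apply([0,0,.06]).round(3))
E
```

```text
[-0.362  0.121  1.831  0.     1.185 -0.362]
tube [ 0.46021725 -0.19363065  0.1930389 ] [ 0.48992303 -0.16307715  0.26199927] foot-TCP -0.08398550526582121
tool z [ 0.90431029 -0.3423891  -0.25493647] rot axis in tool [-70.14 -26.57  -0.  ] offset for world (0.03 radially in, +.06 up) [-0.    0.   -0.06]
```

Tube and bit are clear: foot at z ~0.193, weight reading 2.4 N. Now tilting outward, foot leading, so the mouth stays a little high.

Call:
{"method": "drive_tool", "body": {"offset": [[-0.002,0.005,-0.004],[-0.006,0.016,-0.012],[-0.011,0.03,-0.022],[-0.016,0.044,-0.032],[-0.021,0.057,-0.042],[-0.026,0.07,-0.052],[-0.031,0.083,-0.062],[-0.036,0.096,-0.07],[-0.04,0.107,-0.076],[-0.042,0.112,-0.08]], "rotation": [[-1.9,-0.7,0],[-4.7,-1.8,0],[-8.4,-3.2,0],[-12.2,-4.6,0],[-15.9,-6.0,0],[-20.6,-7.8,0],[-25.2,-9.6,0],[-29.9,-11.3,0],[-34.6,-13.1,0],[-37.4,-14.2,0]], "hand": [-1,-1,-1,-1,-1,-1,-1,-1,-1,-1]}}

```text
clock: 14.22
eef_pos: [0.5851, -0.2195, 0.3536]
ee_rot: [2.476, 0.23, 1.491]
wrist_force: [0.0, -0.6, -3.0]
finger_gap: 0.0254
```

Call:
{"method": "drive_tool", "body": {"offset": [[0,0,0],[0,0,0],[0,0,0],[0,0,0],[0,0,0],[0,0,0],[0,0,0],[0,0,0],[0,0,0],[0,0,0]], "rotation": [[-3.7,-1.4,0],[-8.4,-3.2,0],[-13.1,-5.0,0],[-17.8,-6.7,0],[-22.4,-8.5,0],[-26.2,-9.9,0],[-29.9,-11.3,0],[-32.7,-12.4,0],[-32.7,-12.4,0],[-32.7,-12.4,0]], "hand": [-1,-1,-1,-1,-1,-1,-1,-1,-1,-1]}}

```text
clock: 15.48
eef_pos: [0.5504, -0.2068, 0.473]
ee_rot: [1.973, 0.336, 1.348]
wrist_force: [1.0, -0.0, -2.1]
finger_gap: 0.025
```

```bash
python3 - <<'E'
from h import *
o=robot.get_obs(); p=o['eef_pos'];R=Rot.from_euler('xyz',o['ee_rot']);zt=R.apply([0,0,1])
print(p,'tool z',zt.round(3),'tilt',np.degrees(np.arccos(-zt[2])),'q',o['qpos'].round(2),'dq',np.abs(o['dq']).max(),'gap',o['finger_gap'],o['wrist_force'])
ims=[]
for c in ['scene','top','wrist']:
    im,d=robot.capture(c);W=cloud(c,d)
    L=(W-p)@R.as_matrix()   # tool frame
    m=(np.abs(L[...,0])<.02)&(np.abs(L[...,1])<.012)
    A=m&(L[...,2]>.01)&(L[...,2]<.12); B=m&(L[...,2]>-.073)&(L[...,2]<-.04)
    print(c,'foot ahead',A.sum(),np.nanmax(L[...,2][A]) if A.any() else '', 'bit end',B.sum(),np.nanmin(L[...,2][B]) if B.any() else '')
    if A.sum()>30:
        P=W[A];u,s,v=np.linalg.svd(P-P.mean(0));print('  axis',v[0].round(3),'zmin',P[:,2].min(),'z range',P[:,2].max())
    ims.append(im)
save('e.png',np.hstack([cv2.resize(ims[0][20:260,120:400],(400,343)),cv2.resize(ims[2],(400,343))]))
E
```

```text
[ 0.55040135 -0.20678603  0.47295211] tool z [ 0.869 -0.329 -0.37 ] tilt 68.28927107803062 q [-0.36 -0.3   2.25 -0.29  0.   -0.08] dq 0.5964170036944141 gap 0.025002114828218278 [ 1.04550144 -0.00722582 -2.08284743]
scene foot ahead 477 0.08323514990800253 bit end 0 
  axis [ 0.884 -0.351 -0.309] zmin 0.42985303198378905 z range 0.4703356309533202
top foot ahead 34 0.0813391917402104 bit end 5 -0.07209734539858116
  axis [-0.863  0.356  0.358] zmin 0.44221698188347375 z range 0.48059195074639244
wrist foot ahead 1164 0.08417849143962039 bit end 1528 -0.07297512987277081
  axis [-0.867  0.33   0.374] zmin 0.42804372947418584 z range 0.4754835923843799
```

View pics/e.png

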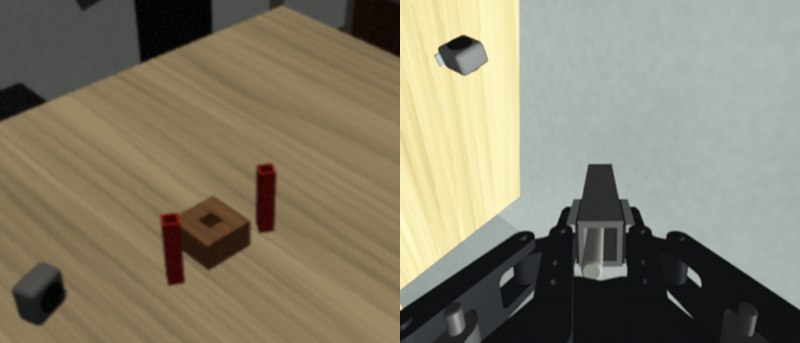

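The arm ran into the joint-5 limit (0), so the tilt stopped at 68°, and the arm raised itself. The tube and bit are still held: the wrist view shows the shank at (592,270) inside the mouth. I'll go up and outward, where joint 5 is clear of its limit, and finish the tilt there.

Call:
{"method": "drive_tool", "body": {"offset": [[0,0,0],[0,0,0]], "rotation": [[0,0,0],[0,0,0]], "hand": [-1,-1]}}

```text
clock: 15.88
eef_pos: [0.5511, -0.2071, 0.4716]
ee_rot: [1.976, 0.335, 1.349]
wrist_force: [-1.1, 0.5, -3.1]
finger_gap: 0.0254
```

```bash
python3 - <<'E'
from h import *
o=robot.get_obs(); p=o['eef_pos'];R0=Rot.from_euler('xyz',o['ee_rot'])
print(p,o['qpos'].round(4),np.abs(o['dq']).max(),R0.apply(np.eye(3)).round(3))
e=np.array([np.cos(-.362),np.sin(-.362)])
def D(th): # tool z th from down, outward; jaw as now projected: keep tool x horizontal-ish as first grasp
    ax=np.array([-e[1],e[0],0]); return Rot.from_rotvec(-np.radians(th)*ax)*down(0)
for r,z,th in ((.70,.56,68),(.8,.63,68),(.9,.70,72),(.9,.7,76)): goal([*(r*e),z],D(th))
E
```

```text
[ 0.551093   -0.20706077  0.47158302] [-3.6180e-01 -2.9750e-01  2.2489e+00 -2.8260e-01  1.0000e-03 -7.9900e-02] 0.0037822056983538473 [[ 0.208  0.921 -0.329]
 [ 0.451  0.208  0.868]
 [ 0.868 -0.329 -0.372]]
clock 15.875 offset [-0.0452  0.1149  0.0704] rot [0.13 0.05 0.03] gap 0.0254 F [-1.1  0.5 -3.1]
clock 15.875 offset [-0.0815  0.2105  0.1371] rot [0.13 0.05 0.03] gap 0.0254 F [-1.1  0.5 -3.1]
clock 15.875 offset [-0.1177  0.3061  0.2039] rot [-3.61 -1.36  0.03] gap 0.0254 F [-1.1  0.5 -3.1]
clock 15.875 offset [-0.1177  0.3061  0.2039] rot [-7.35 -2.78  0.03] gap 0.0254 F [-1.1  0.5 -3.1]
```

Call:
{"method": "drive_tool", "body": {"offset": [[-0.009,0.023,0.014],[-0.02,0.052,0.032],[-0.032,0.083,0.051],[-0.045,0.115,0.07],[-0.059,0.152,0.095],[-0.073,0.189,0.122],[-0.088,0.228,0.15],[-0.102,0.267,0.177],[-0.113,0.293,0.195],[-0.118,0.306,0.204]], "rotation": [[0,0,0],[0,0,0],[0,0,0],[0,0,0],[0,0,0],[-0.5,-0.2,0],[-1.4,-0.5,0],[-2.4,-0.9,0],[-3.0,-1.1,0],[-3.6,-1.4,0]], "hand": [-1,-1,-1,-1,-1,-1,-1,-1,-1,-1]}}

```text
clock: 17.12
eef_pos: [0.8429, -0.3196, 0.7004]
ee_rot: [1.905, 0.344, 1.325]
wrist_force: [0.3, 0.1, -2.5]
finger_gap: 0.0253
```

Call:
{"method": "drive_tool", "body": {"offset": [[0,0,0],[0,0,0],[0,0,0],[0,0,0],[0,0,0],[0,0,0]], "rotation": [[-1.4,-0.5,0],[-2.8,-1.0,0],[-3.7,-1.4,0],[-3.7,-1.4,0],[-3.7,-1.4,0],[-3.7,-1.4,0]], "hand": [-1,-1,-1,-1,-1,-1]}}

```text
clock: 17.88
eef_pos: [0.8415, -0.319, 0.7011]
ee_rot: [1.831, 0.352, 1.3]
wrist_force: [-0.4, 0.8, -2.0]
finger_gap: 0.0248
```

```bash
python3 - <<'E'
from h import *
o=robot.get_obs(); p=o['eef_pos'];R=Rot.from_euler('xyz',o['ee_rot']);zt=R.apply([0,0,1])
print(o['clock'],p,'tilt',np.degrees(np.arccos(-zt[2])),'q',o['qpos'].round(3),'dq',np.abs(o['dq']).max(),'gap',o['finger_gap'],o['wrist_force'])
im,d=robot.capture('wrist');W=cloud('wrist',d);s,ds=robot.capture('scene')
L=(W-p)@R.as_matrix()
A=(np.abs(L[...,0])<.014)&(np.abs(L[...,1])<.014)&(L[...,2]>.005)&(L[...,2]<.15)
P=W[A];v=np.linalg.svd(P-P.mean(0))[2];print('foot ahead',L[...,2][A].max(),'axis',v[0].round(3))
for r in robot.pinpoint('wrist','long_bit_top')[:2]+robot.pinpoint('wrist','tube_mouth')[:2]:
    u,w=np.round(r['pixel']).astype(int); print(r,'tool frame',np.nanmedian(L[w-2:w+3,u-2:u+3].reshape(-1,3),0).round(4))
save('f.png',np.hstack([cv2.resize(s,(400,300)),cv2.resize(im[180:375,170:430],(400,300))]))
E
```

```text
17.875 [ 0.84147675 -0.31895456  0.70110998] tilt 76.01764065151313 q [-0.365  0.132  1.468  0.01   0.214 -0.373] dq 0.0030123444760581266 gap 0.024780936871559727 [-0.4036544   0.76377768 -1.96838724]
foot ahead 0.08314847747285456 axis [-0.905  0.346  0.246]
{'pixel': [272.3, 331.1], 'confidence': 0.71} tool frame [ 0.003  -0.0029 -0.061 ]
{'pixel': [278.2, 298.2], 'confidence': 0.55} tool frame [ 0.0059 -0.001  -0.0463]
```

View pics/f.png

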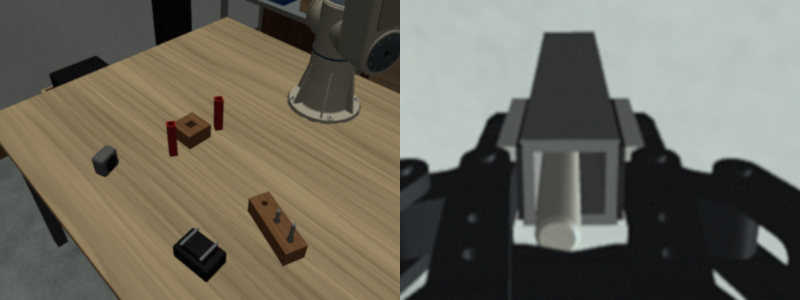

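The bit's end sits 61 mm behind the TCP and the tube's foot 83–84 mm ahead, so the bit is fully home. The tube's tilt is 76°, at z ~0.7 m and at rest. In the scene view the other things stand where they were.

```bash
python3 -c "
from workcell import robot
print(robot.job_done())"
```

```text
the job is handed in; nothing more can be done
None
```

The long bit is in the grey tube, and the gripper is holding the tube still and about level, around 0.7 m above the bench. I handed the job in at about 18 s; handing in gives no verdict.

**What I did:** I lifted the long bit out of the stand and lowered it tip first into the tube. I let go about 1 cm short of the floor and it dropped home. Then I gripped the tube, drew it up and laid it over with the mouth slightly high.

**Last checks:**
- **Tube:** it is 76° from vertical and at rest, with 25 mm finger opening.
- **Bit:** its shank end is 61 mm behind the TCP and the tube's foot 83–84 mm ahead, so the bit is on the tube's floor to within about 1 mm.
- **Other things:** the short and middle bits, battery, tape measure and red tubes look unmoved in the last picture. I did not measure them again.

**What went wrong or disagreed:**
- **First tilt:** the arm stopped at 68° because joint 5 reached its limit of 0, and it raised itself by about 12 cm. I moved higher and farther out and finished the tilt there; joint 5 is now at 0.21 rad.
- **Camera positions:** the cameras differed by about 2 mm on where the tube mouth was. I followed mostly the wrist camera, and the bit went in without noticeable force.

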